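# Hold a spring die clamp open with its pull key

### The job

At the coin engraver's bench, open the spring clamp so that the coin die in it can be taken out: draw the blue-handled pull key out of the wooden block, push its steel shank well down into the socket on top of the clamp's sliding jaw, and with the key pull the jaw back against its spring until the yellow pointer is squarely over the red mark. Finish while still gripping the key and holding the jaw at the mark: do not let go, and let only the key, not the gripper, work the jaw. Leave the die in the clamp, the spare die and the two gravers in the block where they are.

Things in the scene. Friction and masses are not known exactly. Their poses are not given: they have to be found in the camera images.
- key: pull key, loose, about 0.1 kg, upright in any one of the block's holes: round steel shank 12 mm in diameter, 55 mm long, with a slightly tapered foot, then a straight blue plastic handle 20 mm in diameter, 60 mm long; 115 mm in all. Origin at the centre of its foot, z up along its axis. In the block its foot is 5 mm above the table
- block: dark wooden block, fixed, 70 (x) by 200 (y) by 45 mm high, with three upright holes in a row along its y axis at y = -65, 0 and 65 mm, each 15 mm in diameter and 40 mm deep. Origin at the centre of its underside. It may stand on the left or the right, turned up to 0.3 rad
- graver_a: graver, bystander: 12 mm brass shank, brown wooden mushroom head 30 mm across, 95 mm long, stands in one of the holes of the block, its top 100 mm above the table. Origin at the centre of its foot
- graver_b: a second graver just like graver_a, in another hole of the block
- clamp: spring clamp, fixed: green base plate 280 (x) by 140 (y) by 14 mm; a fixed jaw 36 mm high near its +x end; two dark steel guide rails along x at y = -47 and 47 mm, tops 34 mm above the table, with the sliding jaw between them. Origin at the centre of the underside; +x points away from the robot, turned up to 0.3 rad. It stands on the side where the block does not
- carriage: the clamp's sliding jaw: aluminium block 60 (x) by 70 (y) by 38 mm, top 52 mm above the table, axes as the clamp's; origin at the centre of its underside, below the socket, 14 mm above the table. Slides along the clamp's -x, away from the die, at most 62 mm; a spring (4.5 N at rest plus 1.5 N per 10 mm of opening) closes it when it is let go
- socket (a point): centre of the mouth of the socket in the top of the sliding jaw: round, 16 mm in diameter, 30 mm deep, upright, with a 4 mm chamfer round the mouth
- pointer (a point): end of the yellow pointer, a bar 4 mm wide that sticks out to +y (clamp frame) from the sliding jaw, over the guide rail. It moves with the jaw, 22 mm to the clamp's -x of the socket's axis
- mark: red mark across the +y guide rail of the clamp, 10 mm wide along the clamp's x and 34 mm along its y; fixed, axes parallel to the clamp's; origin at its centre, on top of the rail. It lies 22 to 46 mm to the clamp's -x of where the pointer starts
- die: coin die, bystander: steel disc 64 mm in diameter, 30 mm high with a brass face, loose on the clamp's base plate between the jaws. Origin at the centre of its underside
- spare_die: spare die, bystander: steel disc 44 mm in diameter, 28 mm high, loose on the table between the clamp and the block. Origin at the centre of its underside
Things that resemble listed ones, but are neither listed nor needed, are in the scene too. Several things look just like the key: the one meant starts farthest to the robot's left.

How it is judged:
By the outcome, as a careful person would: the job done as asked, in the order asked, and still so for the second after the job is handed in, while the arm keeps its last pose, push and grip.
It also fails if it takes over 51 s, if anything falls off the work surface, if the arm or the gripper's body presses on something with over 40 N, if the wrist force passes 120 N, or if a joint passes its speed limit or range.

### The arm

A 6-joint arm with a two-finger parallel gripper is mounted at the origin on the work surface. World frame = base frame: x ahead of the robot, y to its left, z up, the work surface at z = 0. Lengths are in m, angles in degrees, forces in N, time in s.
With the tool pointing down it reaches from about 0.3 to 0.875 m from the base axis. Payload 4.2 kg.
Tool frame: the origin (TCP) lies at the very end of the fingers, on their centre line; the grasp point (between the pads) lies 19 mm behind it; z points along the fingers, y is the line along which they close (so a half turn about z gives the same grasp; the last joint's range is limited). The gripper opens to 85 mm and grips with 20 to 120 N. Pads are 22 mm wide; open, the fingers measure 114 mm over their backs; the gripper's body (76 mm by 85 mm) begins 54 mm behind the grasp point. The pads swing forward as they close: fully open they stand 13 mm farther back than shut.
Start: joints at [69.213, 18.312, 89.639, -0, 72.044, -1.146], TCP at [0.193, 0.542, 0.231] pointing down, gripper open.
Joint ranges: [-177.97, 177.97], [-48.28, 115.42], [12.27, 149.76], [-77.06, 257.06], [2.81, 150.46], [-146.56, 146.56]. Speed limits (degrees/s): [147.25, 147.25, 180, 180, 180, 180].

### API

Orientations are given as [roll, pitch, yaw] about the fixed x, y, z axes, in that order (R = Rz(yaw) Ry(pitch) Rx(roll)).
In Python, from cell import arm gives the robot as it stands.
- The arm moves only by the tool play_rows, never from a script. Its argument "series" is a list of rows, each an object with "offset": the shift along the world's x, y, z each as a share of 50 cm, from -1 to 1, a list of three; "delta_rot": the turn, a rotation vector about the world's x, y, z each as a share of 45 degrees, from -1 to 1, a list of three; "gripper": the opening, from 0 (shut) to 1 (fully open). A call has 1 to 10 rows; each row is the pose to reach, as a shift and turn from the pose commanded when the call began; what a row does not reach only later rows make up. A row lasts 1/8 s, in which the tool goes at most 62.5 mm and 10.7 degrees, less where a joint would pass 70% of its speed; a pose out of reach is approached as far as the arm can. A call with a number of a shift or a turn outside -1 to 1 is refused whole. A call with a gripper value outside its range is refused whole. The fingers move at their own pace and stop on an object; the grip force is fixed at half the most. Time passes only in rows, so rows that repeat a pose let the fingers close. It gives the time, the measured TCP pose, the force, the opening and the grip force at its end, in the units of the state.
- arm.read_state(): the state, without advancing time (a new reading comes with each control period).
- arm.grab_frame(name): name is "side" or "top" or "wrist"; returns the picture (384x512x3 uint8, red, green, blue); there is no depth.
- arm.calibration(name): a dict with "mtx" (3x3 intrinsics, pixels), "k1" (the pictures are not rectified: a ray, as slopes to the right and down, at radius r is drawn at 1 + k1 r^2 times it, then the intrinsics apply), "position" and "orientation" of the camera in the world. Camera axes: x right, y up, looking along -z (the intrinsics and any distortion apply to the point x, -y, -z); pixel columns grow to the right and rows downward; lengths in m; the calibration is good to about 2 mm. A picture is of the moment at which its call begins: read the wrist's pose just before it. calibration takes no time and is no camera call; for the wrist camera it gives the pose at the moment of the call.
- arm.close_job(): hands the job in; it is judged then, once.
Trained networks look in the newest picture that a camera, given by its name, has taken for a name from the list of things; names that differ only in an ending like _2 or _b are one class to them, and where a whole thing is asked for, a point or a joint stands for the part that bears it (a point fixed in the world has none). Each returns a list of dicts, best first, with "conf" (0 to 1); they miss things now and then, are a little off and sometimes report something else, mostly with a low value. They report only what shows in the picture. A call takes as long as a camera call. They do not tell look-alikes from the thing itself.
- arm.spot_in(camera, name): "xy" ([column, row] in pixels, amid what is visible of it).
- arm.tip_of(camera, name): "xy" ([column, row] in pixels: a listed point, or the origin of a listed thing).
The state is a dict: "t": time; "qpos": joint angles; "joint_vel": joint speeds; "tau": joint torques, N m; "tcp_pos": TCP position; "tool_rot": TCP orientation; "force": force on the tool from outside, world axes, zero at the start; "ft_torque": the same for the moment, N m; "grip_width": finger opening in m; "finger_force": force on a finger pad.
Only numpy, scipy, OpenCV 4.12 (cv2) and the standard library are available. Lean on these libraries where they do the work, as an engineer would, in place of code of your own. Each camera call takes 0.05 s, during which the arm holds its last target. There are 200 camera calls.

## Working session

There is one attempt and no reset: what is moved stays moved. The work goes in short steps, Python scripts to look and compute and a tool call to move; the robot and the scene stay as the last step left them, time stands still between calls to the robot, and variables do not carry over. Pictures are saved under pics/ and viewed, at most 10 in all, crops included, and the job is handed in when it is done.

Besides the shell and the picture viewer there is one more tool, called after "Request:" as name(argument=value, ...) on one line, values as JSON. play_rows: Moves the arm, as the interface text tells. Its arguments: {"type":"object","properties":{"series":{"type":"array"}},"required":["series"]}

```bash
mkdir -p pics; ls
cat > h.py <<'E'
import numpy as np, cv2
from scipy.spatial.transform import Rotation as R
from cell import arm
def rotm(o):
    o=np.array(o,float)
    if o.shape==(3,3): return o
    if o.size==4: return R.from_quat(o).as_matrix()
    return R.from_euler('xyz',o,degrees=True).as_matrix()
def ray(c,px):
    K=np.array(c['mtx'],float); k=c['k1']
    d=(np.array([(px[0]-K[0,2])/K[0,0],(px[1]-K[1,2])/K[1,1]]))
    u=d.copy()
    for _ in range(30): u=d/(1+k*(u@u))
    v=rotm(c['orientation'])@np.array([u[0],-u[1],-1.0])
    return np.array(c['position'],float),v/np.linalg.norm(v)
def proj(c,P):
    K=np.array(c['mtx'],float); q=rotm(c['orientation']).T@(np.array(P)-c['position'])
    u=np.array([q[0],-q[1]])/-q[2]; u=u*(1+c['k1']*(u@u))
    return np.array([K[0,0]*u[0]+K[0,2],K[1,1]*u[1]+K[1,2]])
def atz(c,px,z):
    p,v=ray(c,px); return p+v*(z-p[2])/v[2]
def tri(*cp):
    A=np.zeros((3,3));b=np.zeros(3); L=[ray(c,px) for c,px in cp]
    for p,v in L:
        M=np.eye(3)-np.outer(v,v);A+=M;b+=M@p
    x=np.linalg.solve(A,b)
    return x,[round(float(np.linalg.norm(np.cross(x-p,v)))*1000,1) for p,v in L]
def snap(n,fn):
    c=arm.calibration(n);im=arm.grab_frame(n);cv2.imwrite('pics/'+fn,cv2.cvtColor(im,cv2.COLOR_RGB2BGR));return c,im
E
python3 - <<'E'
from h import *
ims=[]
print(arm.read_state())
for n in('top','side','wrist'):
    c,im=snap(n,n+'0.png');print(n,c)
    for o in('key','graver_a','block','clamp','carriage','mark','die','spare_die'):
        print(o,[(np.round(d['xy']).tolist(),round(d['conf'],2)) for d in arm.spot_in(n,o)])
    for o in('socket','pointer','key','block','clamp','mark'):
        print('tip',o,[(np.round(d['xy'],1).tolist(),round(d['conf'],2)) for d in arm.tip_of(n,o)])
E
```

```text
pics
{'t': 0.0, 'qpos': array([ 6.92124717e+01,  1.83517521e+01,  8.97058848e+01, -8.70563902e-04,
        7.20425753e+01, -1.14731075e+00]), 'joint_vel': array([-0.10140978,  0.04733096,  0.01910267, -0.01862727, -0.08059307,
        0.02431528]), 'tau': array([ 2.84624930e-04, -4.15535438e+01, -2.34152877e+01, -4.70612554e-05,
        8.39405868e-03, -9.43179401e-07]), 'tcp_pos': array([0.19311687, 0.54110751, 0.23048466]), 'tool_rot': array([-1.79899791e+02, -1.17903163e-03,  1.60360051e+02]), 'force': array([ 0.00362405, -1.12087023, -0.14416428]), 'ft_torque': array([ 0.00236271,  0.04441704, -0.01764171]), 'finger_force': 0.0, 'grip_width': 0.08529022452533587}
top {'mtx': array([[356.56257177,   0.        , 253.82422124],
       [  0.        , 356.56257177, 191.38323813],
       [  0.        ,   0.        ,   1.        ]]), 'k1': -0.044353558505552185, 'position': array([ 0.48012709, -0.01346619,  0.85662322]), 'orientation': array([ 6.78251607e+00, -2.17224572e-02, -8.93339992e+01])}
key [([389.0, 158.0], 0.72), ([416.0, 192.0], 0.66), ([416.0, 210.0], 0.59), ([345.0, 200.0],
[... 1390 characters left out ...]
, 0.53)]
tip key [([318.9, 343.2], 0.87), ([343.4, 333.1], 0.62), ([355.7, 293.9], 0.54), ([288.6, 276.9], 0.5)]
tip block [([287.7, 275.8], 0.6)]
tip clamp [([213.8, 154.8], 0.73)]
tip mark [([187.5, 139.0], 0.62)]
wrist {'mtx': array([[336.81521422,   0.        , 257.83792467],
       [  0.        , 336.81521422, 191.1714503 ],
       [  0.        ,   0.        ,   1.        ]]), 'k1': -0.013940291638123124, 'position': array([0.12810002, 0.56542112, 0.3728913 ]), 'orientation': array([-1.59296777e+01,  1.58909306e-02,  7.02974834e+01])}
key []
graver_a []
block []
clamp []
carriage []
mark []
die []
spare_die []
tip socket []
tip pointer []
tip key []
tip block []
tip clamp []
tip mark []
```

Run:
```python
import cv2
t=cv2.imread('pics/top0.png');cv2.imwrite('pics/t_a.png',cv2.resize(t[100:280,60:460],None,fx=2,fy=2,interpolation=cv2.INTER_CUBIC))
t=cv2.imread('pics/side0.png');cv2.imwrite('pics/s_a.png',cv2.resize(t[90:384,120:450],None,fx=2,fy=2,interpolation=cv2.INTER_CUBIC))
```

```text
(no output)
```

View pics/t_a.png

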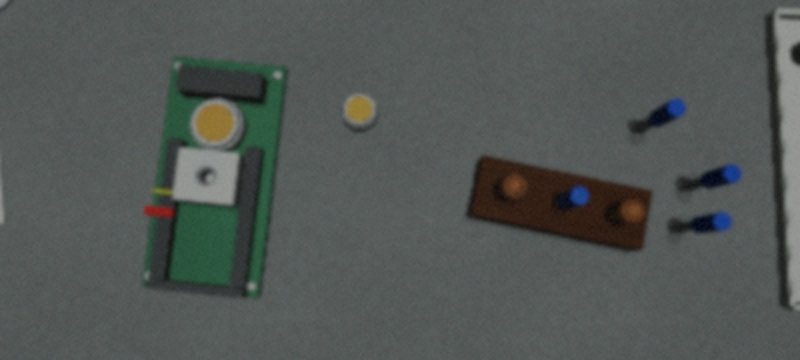

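View pics/s_a.png

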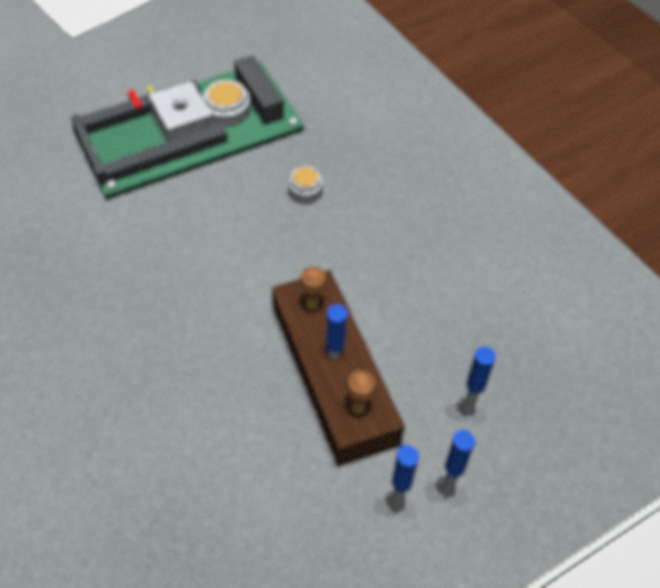

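Top crop: the blue handle in the block's middle hole has its cap at about (350,198). Three loose look-alikes stand at about (397,153), (426,187) and (421,211). Robot left (+y) is image left, so the one in the block is farthest left. It also stands in a block hole, as described. The side crop agrees, with its cap at about (288,247).

Run:
```python
from h import *
T=arm.calibration('top');S=arm.calibration('side')
for n,a,b in[('keytop',(350,198),(288.5,246.5)),('key2',(397,153),(362,268)),('key3',(426,187),(351,310)),('key4',(421,211),(324,317)),('grvL',(317,193),(276.5,227.5)),('grvR',(375.5,204.5),(301,281)),
 ('socket',(164.9,187),(208.6,140.1)),('pointer',(136.5,195.5),(195.5,134.9)),('mark',(140,205),(187.5,139.2)),('spare',(239,155),(272,180)),
 ('plateNE',(199,137),(266,152)),('plateSE',(186,244),(175,182)),('plateNW',(150,133),None),('plateSW',(135,239),None)]:
    if b: x,r=tri((T,a),(S,b));print(n,np.round(x*1000),r, 'atz14',np.round(atz(T,a,.014)*1000) if 'plate' in n else '')
    else: print(n,np.round(atz(T,a,.014)*1000))
im=cv2.imread('pics/top0.png');cv2.imwrite('pics/key_conf.png',cv2.resize(im[140:230,290:450],None,fx=5,fy=5,interpolation=cv2.INTER_CUBIC))
```

```text
keytop [ 557. -213.  120.] [0.5, 0.5] atz14 
key2 [ 655. -320.  110.] [0.6, 0.6] atz14 
key3 [ 582. -378.  115.] [0.1, 0.1] atz14 
key4 [ 532. -365.  116.] [1.0, 1.0] atz14 
grvL [ 570. -149.   96.] [1.0, 1.0] atz14 
grvR [ 546. -276.   92.] [0.3, 0.3] atz14 
socket [580. 187.  67.] [2.1, 2.1] atz14 
pointer [568. 261.  30.] [2.6, 2.6] atz14 
mark [543. 251.  35.] [0.1, 0.1] atz14 
spare [667.  24.  20.] [0.3, 0.3] atz14 
plateNE [712. 123.  10.] [1.3, 1.3] atz14 [712. 122.  14.]
plateSE [456. 143.  19.] [1.2, 1.2] atz14 [454. 145.  14.]
plateNW [721. 242.  14.]
plateSW [464. 266.  14.]
```

View pics/key_conf.png

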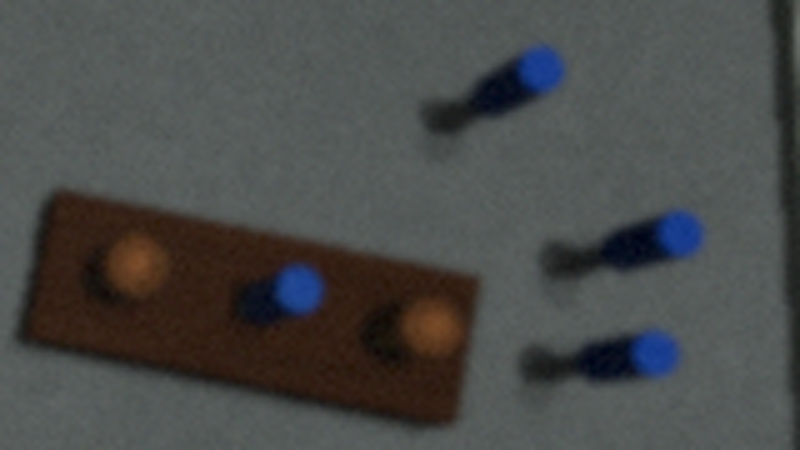

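The enlarged crop confirms it: the handle in the block's middle hole is left of all three loose look-alikes. Its top measures z = 120 mm, matching the expected 5 + 115 mm. I'll look at the clamp with the wrist camera on the way.

Request:
play_rows(series=[{"offset":[0.73,-0.54,0.1],"delta_rot":[0,0,-1],"gripper":1},{"offset":[0.73,-0.54,0.1],"delta_rot":[0,0,-1],"gripper":1},{"offset":[0.73,-0.54,0.1],"delta_rot":[0,0,-1],"gripper":1},{"offset":[0.73,-0.54,0.1],"delta_rot":[0,0,-1],"gripper":1},{"offset":[0.73,-0.54,0.1],"delta_rot":[0,0,-1],"gripper":1},{"offset":[0.73,-0.54,0.1],"delta_rot":[0,0,-1],"gripper":1},{"offset":[0.73,-0.54,0.1],"delta_rot":[0,0,-1],"gripper":1},{"offset":[0.73,-0.54,0.1],"delta_rot":[0,0,-1],"gripper":1},{"offset":[0.73,-0.54,0.1],"delta_rot":[0,0,-1],"gripper":1},{"offset":[0.73,-0.54,0.1],"delta_rot":[0,0,-1],"gripper":1}])

```text
t: 3.5
tcp_pos: [0.5569, 0.2726, 0.2811]
tool_rot: [-179.9, -0.0, 115.4]
force: [0.3, -0.1, 0.2]
grip_width: 0.0855
finger_force: 0.0
```

Request:
play_rows(series=[{"offset":[0,0,0],"delta_rot":[0,0,-0.68],"gripper":1},{"offset":[0,0,0],"delta_rot":[0,0,-0.68],"gripper":1},{"offset":[0,0,0],"delta_rot":[0,0,-0.68],"gripper":1},{"offset":[0,0,0],"delta_rot":[0,0,-0.68],"gripper":1},{"offset":[0,0,0],"delta_rot":[0,0,-0.68],"gripper":1}])

```text
t: 4.12
tcp_pos: [0.5575, 0.2724, 0.2814]
tool_rot: [-180.0, -0.0, 85.0]
force: [-0.8, -0.8, 0.8]
grip_width: 0.0851
finger_force: 0.0
```

```bash
cat > look.py <<'E'
from h import *
import sys,pickle
tag=sys.argv[1]; c,im=snap('wrist',tag+'.png'); s=arm.read_state()
print(s['t'],np.round(s['tcp_pos'],4),np.round(s['tool_rot'],1))
d={}
for o in sys.argv[2:]:
    r=arm.tip_of('wrist',o); d[o]=r[0]['xy'] if r else None
    print(o,[(np.round(q['xy'],1).tolist(),round(q['conf'],2)) for q in r])
pickle.dump((c,d),open(tag+'.pkl','wb'))
E
python3 look.py w1 socket pointer mark clamp die carriage
```

```text
4.175 [0.5576 0.2722 0.2814] [-180.    -0.    84.9]
socket [([286.2, 221.1], 0.8)]
pointer [([267.3, 168.1], 0.91)]
mark []
clamp [([332.0, 210.7], 0.62), ([287.5, 205.6], 0.55)]
die [([332.6, 209.3], 0.86)]
carriage [([288.0, 209.2], 0.7)]
```

Request:
play_rows(series=[{"offset":[0,-0.2,0],"delta_rot":[0,0,0],"gripper":1},{"offset":[0,-0.2,0],"delta_rot":[0,0,0],"gripper":1},{"offset":[0,-0.2,0],"delta_rot":[0,0,0],"gripper":1},{"offset":[0,-0.2,0],"delta_rot":[0,0,0],"gripper":1}])

```text
t: 4.97
tcp_pos: [0.5584, 0.1719, 0.2815]
tool_rot: [180.0, -0.0, 84.7]
force: [0.1, 0.0, 0.4]
grip_width: 0.0855
finger_force: 0.0
```

```bash
python3 look.py w2 socket pointer mark clamp die carriage
python3 - <<'E'
from h import *
import pickle
a,d=pickle.load(open('w1.pkl','rb'));b,e=pickle.load(open('w2.pkl','rb'))
for o in d:
    if d[o] is not None and e[o] is not None:
        x,r=tri((a,d[o]),(b,e[o]));print(o,np.round(x*1000,1),r)
A=cv2.imread('pics/w1.png');B=cv2.imread('pics/w2.png')
cv2.imwrite('pics/w12.png',cv2.resize(np.hstack([A,B]),(800,300),interpolation=cv2.INTER_AREA))
E
```

```text
5.025 [0.5584 0.1723 0.2813] [180.   -0.   84.8]
socket [([279.0, 137.2], 0.68)]
pointer [([258.0, 77.1], 0.8)]
mark [([237.4, 84.3], 0.7)]
clamp [([284.3, 129.1], 0.56)]
die []
carriage [([277.8, 132.4], 0.76), ([348.2, 252.9], 0.6)]
socket [584.7 194.6  45.3] [0.1, 0.1]
pointer [567.4 260.4  42. ] [0.2, 0.2]
clamp [605.7 220.1 117.7] [21.8, 21.8]
carriage [588.  196.    7.3] [2.4, 2.4]
```

View pics/w12.png

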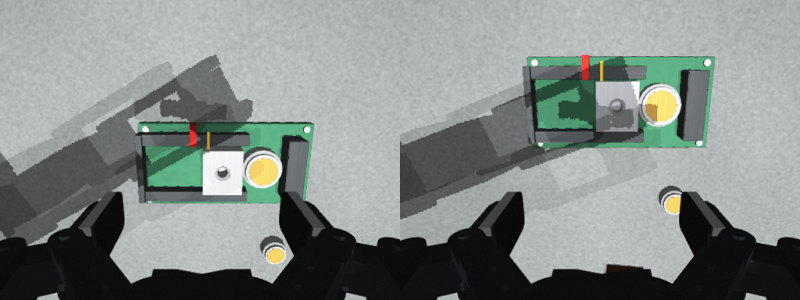

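The wrist pair shows the clamp sharply. In the montage's left half the socket is at about (222,172), the pointer at (209,140) and the red mark at (193,135). I'll refine these by colour.

```bash
cat > blob.py <<'E'
from h import *
import pickle
def cen(m,near=None):
    n,l,s,c=cv2.connectedComponentsWithStats(m.astype('uint8'))
    k=[i for i in range(1,n) if s[i,4]>12]
    if near is not None: k=sorted(k,key=lambda i:np.hypot(*(c[i]-near)))
    else: k=sorted(k,key=lambda i:-s[i,4])
    return (c[k[0]],s[k[0]].tolist()) if k else None
E
python3 - <<'E'
from blob import *
V=[]
for t in('w1','w2'):
    c,d=pickle.load(open(t+'.pkl','rb'));im=cv2.imread(f'pics/{t}.png');h=cv2.cvtColor(im,cv2.COLOR_BGR2HSV).astype(int);H,S,v=h[...,0],h[...,1],h[...,2]
    red=cen(((H<8)|(H>172))&(S>120)&(v>60)); p=np.array(d['pointer'])
    Y=(H>18)&(H<34)&(S>120); Y[:, int(p[0])+15:]=0; yel=cen(Y,p)
    s=np.array(d['socket']);x,y=s.astype(int)
    g=cv2.cvtColor(im,cv2.COLOR_BGR2GRAY); w=g[y-14:y+15,x-14:x+15]; th=(np.percentile(w,3)+np.median(w))/2
    m=np.zeros_like(g);m[y-14:y+15,x-14:x+15]=w<th; so=cen(m,s)
    print(t,'red',red,'yel',yel,'sock',so,th)
    V.append((c,red[0],yel[0],so[0]))
for i,(n,z) in enumerate([('red',.034),('yel',.04),('sock',.052)],1):
    x,r=tri(*[(v[0],v[i]) for v in V]);print(n,np.round(x*1000,1),r,[np.round(atz(v[0],v[i],z)*1000,1) for v in V])
E
```

```text
w1 red (array([246.48042705, 173.5480427 ]), [242, 158, 10, 31, 281]) yel (array([266.32978723, 179.4893617 ]), [264, 168, 5, 24, 94]) sock (array([284.5       , 222.01923077]), [278, 217, 14, 11, 104]) 155.0
w2 red (array([236.5       ,  85.53144654]), [232, 70, 10, 32, 318]) yel (array([257.5       ,  90.74509804]), [256, 78, 4, 26, 102]) sock (array([282.01435407, 144.39712919]), [271, 132, 23, 20, 209]) 101.5
red [542.7 254.2  33.4] [0.1, 0.1] [array([542.6, 254.3,  34. ]), array([542.8, 254.2,  34. ])]
yel [565.4 246.5  39.7] [0.0, 0.0] [array([565.4, 246.5,  40. ]), array([565.3, 246.5,  40. ])]
sock [586.6 182.2  16.6] [2.4, 2.4] [array([582.4, 196.3,  52. ]), array([587. , 187.3,  52. ])]
```

Request:
play_rows(series=[{"offset":[0,-0.6,0],"delta_rot":[0,0,-0.12],"gripper":1},{"offset":[0,-0.6,0],"delta_rot":[0,0,-0.12],"gripper":1},{"offset":[0,-0.6,0],"delta_rot":[0,0,-0.12],"gripper":1},{"offset":[0,-0.6,0],"delta_rot":[0,0,-0.12],"gripper":1},{"offset":[0,-0.6,0],"delta_rot":[0,0,-0.12],"gripper":1},{"offset":[0,-0.6,0],"delta_rot":[0,0,-0.12],"gripper":1},{"offset":[0,-0.6,0],"delta_rot":[0,0,-0.12],"gripper":1},{"offset":[0,-0.6,0],"delta_rot":[0,0,-0.12],"gripper":1}])

```text
t: 6.32
tcp_pos: [0.5584, -0.127, 0.2814]
tool_rot: [180.0, -0.0, 79.5]
force: [0.3, -0.1, 0.3]
grip_width: 0.0853
finger_force: 0.0
```

```bash
python3 look.py k1 key graver_a block
```

```text
6.375 [ 0.5584 -0.127   0.2814] [180.   -0.   79.5]
key [([267.2, 216.6], 0.88), ([306.4, 315.4], 0.85), ([349.6, 271.2], 0.84), ([270.1, 314.3], 0.65)]
graver_a [([267.8, 259.9], 0.81), ([268.8, 167.7], 0.69)]
block [([269.4, 212.6], 0.87)]
```

Request:
play_rows(series=[{"offset":[0,-0.16,0],"delta_rot":[0,0,0],"gripper":1},{"offset":[0,-0.16,0],"delta_rot":[0,0,0],"gripper":1},{"offset":[0,-0.16,0],"delta_rot":[0,0,0],"gripper":1},{"offset":[0,-0.16,0],"delta_rot":[0,0,0],"gripper":1}])

```text
t: 7.02
tcp_pos: [0.5583, -0.2073, 0.2813]
tool_rot: [-180.0, -0.1, 79.4]
force: [-0.8, 0.3, -0.4]
grip_width: 0.0857
finger_force: 0.0
```

```bash
python3 look.py k2 key graver_a block
python3 - <<'E'
from blob import *
V=[]
for t in('k1','k2'):
    c,d=pickle.load(open(t+'.pkl','rb'));im=cv2.imread(f'pics/{t}.png');h=cv2.cvtColor(im,cv2.COLOR_BGR2HSV).astype(int);H,S,v=h[...,0],h[...,1],h[...,2]
    B=(H>100)&(H<130)&(S>120)&(v>50); p=proj(c,[.557,-.213,.12]); o=cen(B,p)
    print(t,p,o, np.percentile(v[B],[10,50,90]))
    top=cen(B&(v>np.percentile(v[B],60)),p);print('top',top);V.append((c,top[0]))
x,r=tri(*V);print(x,r)
for t in('w1','w2'):
    c,d=pickle.load(open(t+'.pkl','rb'));im=cv2.imread(f'pics/{t}.png');h=cv2.cvtColor(im,cv2.COLOR_BGR2HSV).astype(int)
    G=((h[...,0]>60)&(h[...,0]<90)&(h[...,1]>70)).astype('uint8')
    pts=np.argwhere(G)[:,::-1]
    P=np.array([atz(c,q,.014)[:2] for q in pts])*1000
    r=cv2.minAreaRect(P.astype('float32'));print(t,r, 'net sock z52',np.round(atz(c,d['socket'],.052)*1000,1))
A=cv2.imread('pics/k1.png');B=cv2.imread('pics/k2.png')
cv2.imwrite('pics/k12.png',cv2.resize(np.hstack([A,B]),(800,300),interpolation=cv2.INTER_AREA))
E
```

```text
7.075 [ 0.5583 -0.2072  0.2814] [-180.    -0.    79.4]
key [([261.7, 262.3], 0.94), ([339.8, 223.4], 0.87), ([296.1, 267.2], 0.82), ([257.5, 157.4], 0.76)]
graver_a [([253.2, 204.3], 0.84), ([256.8, 108.0], 0.8)]
block [([254.8, 156.7], 0.72)]
k1 [272.16140079 257.56280145] (array([271.64541213, 245.89735614]), [263, 226, 20, 40, 643]) [ 68.  75. 242.]
top (array([272.58783784, 255.71959459]), [263, 247, 20, 19, 296])
k2 [257.4267671  180.38844381] (array([257.90839695, 173.61450382]), [248, 158, 21, 31, 524]) [ 71.  78. 247.]
top (array([257.93939394, 178.52121212]), [248, 169, 21, 20, 330])
[ 0.5577375  -0.21156007  0.1190783 ] [0.0, 0.0]
w1 ((543.4699096679688, 103.26402282714844), (346.09039306640625, 763.9925537109375), 82.76162719726562) net sock z52 [584.5 197.3  52. ]
w2 ((537.7656860351562, 47.88246154785156), (442.4256591796875, 742.2490844726562), 85.07646942138672) net sock z52 [584.3 195.5  52. ]
```

View pics/k12.png

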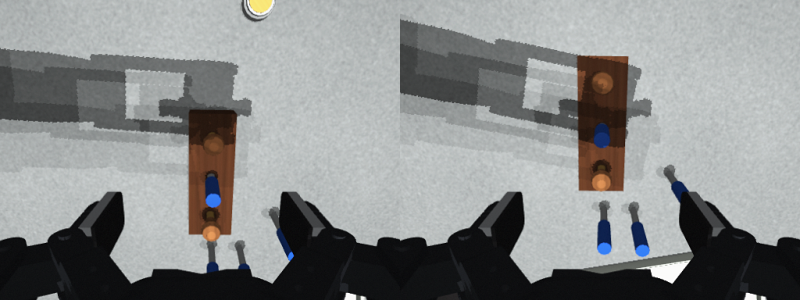

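k12 shows the middle-hole key with its cap at about (213,200) in the left half and (602,135) in the right half. It's at (557.7, -211.6) mm with its top at z = 119 mm, and the fingers already lie square across the block. Next: descend and grip.

Request:
play_rows(series=[{"offset":[-0.001,-0.009,0],"delta_rot":[0,0,0],"gripper":1},{"offset":[-0.001,-0.009,-0.1],"delta_rot":[0,0,0],"gripper":1},{"offset":[-0.001,-0.009,-0.2],"delta_rot":[0,0,0],"gripper":1},{"offset":[-0.001,-0.009,-0.3],"delta_rot":[0,0,0],"gripper":1},{"offset":[-0.001,-0.009,-0.39],"delta_rot":[0,0,0],"gripper":1},{"offset":[-0.001,-0.009,-0.446],"delta_rot":[0,0,0],"gripper":1},{"offset":[-0.001,-0.009,-0.446],"delta_rot":[0,0,0],"gripper":1},{"offset":[-0.001,-0.009,-0.446],"delta_rot":[0,0,0],"gripper":0.4},{"offset":[-0.001,-0.009,-0.446],"delta_rot":[0,0,0],"gripper":0.3},{"offset":[-0.001,-0.009,-0.446],"delta_rot":[0,0,0],"gripper":0}])

```text
t: 8.48
tcp_pos: [0.5584, -0.2132, 0.0596]
tool_rot: [179.9, 0.0, 79.4]
force: [-0.3, -0.1, 0.1]
grip_width: 0.032
finger_force: 0.0
```

Request:
play_rows(series=[{"offset":[0,0,0],"delta_rot":[0,0,0],"gripper":0},{"offset":[0,0,0],"delta_rot":[0,0,0],"gripper":0},{"offset":[0,0,0],"delta_rot":[0,0,0],"gripper":0},{"offset":[0,0,0],"delta_rot":[0,0,0],"gripper":0}])

```text
t: 8.98
tcp_pos: [0.5579, -0.213, 0.0593]
tool_rot: [180.0, 0.0, 79.4]
force: [-1.3, -0.2, 5.6]
grip_width: 0.0187
finger_force: 58.3
```

Request:
play_rows(series=[{"offset":[0,0,0.03],"delta_rot":[0,0,0],"gripper":0},{"offset":[0,0,0.06],"delta_rot":[0,0,0],"gripper":0},{"offset":[0,0,0.1],"delta_rot":[0,0,0],"gripper":0},{"offset":[0,0,0.17],"delta_rot":[0,0,0],"gripper":0},{"offset":[0,0,0.24],"delta_rot":[0,0,0],"gripper":0},{"offset":[0,0,0.3],"delta_rot":[0,0,0],"gripper":0},{"offset":[0,0,0.3],"delta_rot":[0,0,0],"gripper":0}])

```text
t: 9.85
tcp_pos: [0.5592, -0.2135, 0.2117]
tool_rot: [179.6, 0.1, 79.4]
force: [0.4, 0.8, -1.2]
grip_width: 0.0188
finger_force: 58.7
```

```bash
python3 look.py g1 key
python3 - <<'E'
from h import *
im=arm.grab_frame('side');print(arm.tip_of('side','key')[:3]);T=arm.grab_frame('top');print(arm.tip_of('top','key')[:3])
s=cv2.cvtColor(im,cv2.COLOR_RGB2BGR)[120:320,180:400]
w=cv2.imread('pics/g1.png')
cv2.imwrite('pics/g1v.png',np.hstack([cv2.resize(s,(396,360)),cv2.resize(w,(400,360))]))
E
```

```text
9.9 [ 0.5581 -0.2131  0.2095] [179.8   0.   79.4]
key [([256.3, 212.4], 0.98), ([355.1, 236.8], 0.71)]
[{'xy': [357.3, 295.6], 'conf': 0.81}, {'xy': [343.6, 332.4], 'conf': 0.63}, {'xy': [317.9, 341.1], 'conf': 0.55}]
[{'xy': [353.9, 196.5], 'conf': 0.44}]
```

View pics/g1v.png

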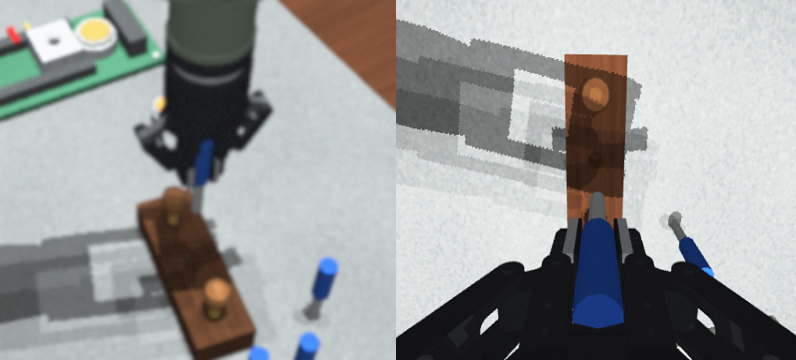

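The key is held in line with the tool, with its foot at about wrist pixel (257,209), and the middle hole is empty. Next I'll compute the foot offset and the socket target.

Run:
```python
from blob import *
c,d=pickle.load(open('g1.pkl','rb'));s=arm.read_state();print(s['tcp_pos'],s['tool_rot'])
z=s['tcp_pos'][2]-.0543
print('foot net',atz(c,d['key'],z)*1000,'expected px at tcp axis',proj(c,[*s['tcp_pos'][:2],z]),'with +1.4y',proj(c,[s['tcp_pos'][0],s['tcp_pos'][1]+.0014,z]))
im=cv2.imread('pics/g1.png');h=cv2.cvtColor(im,cv2.COLOR_BGR2HSV).astype(int)
# shank axis columns by row
g=cv2.cvtColor(im,cv2.COLOR_BGR2GRAY)
B=(h[...,0]>100)&(h[...,0]<130)&(h[...,1]>120)
for r in(250,270,290,310,330):
    x=np.where(B[r])[0];x=x[(x>200)&(x<320)];zz=None;print('blue',r,x.min(),x.max(),(x.min()+x.max())/2)
R_=s['tcp_pos'];ax=[proj(c,[R_[0],R_[1],z+q/1000.]).round(1).tolist() for q in(0,30,60,90,115)];print('axis',ax)
# pad plate corners/socket: green rect restricted
for t in('w1','w2'):
    c2,_=pickle.load(open(t+'.pkl','rb'));im=cv2.imread(f'pics/{t}.png')
    h=cv2.cvtColor(im,cv2.COLOR_BGR2HSV).astype(int)
    G=((h[...,0]>60)&(h[...,0]<90)&(h[...,1]>70)).astype('uint8');G=cv2.morphologyEx(G,cv2.MORPH_OPEN,np.ones((3,3)))
    n,l,st,ce=cv2.connectedComponentsWithStats(G);b=proj(c2,[.585,.195,.014])
    m=np.isin(l,[i for i in range(1,n) if st[i,4]>60 and np.hypot(*(ce[i]-b))<120])
    P=np.array([atz(c2,q,.014)[:2] for q in np.argwhere(m)[:,::-1]])*1000
    print(t,cv2.minAreaRect(P.astype('float32')))
    # aluminium top: bright, unsaturated near socket
    W=(h[...,1]<40)&(h[...,2]>(190 if t=='w1' else 110));p=proj(c2,[.585,.195,.052]).astype(int)
    M=np.zeros_like(W);M[p[1]-40:p[1]+41,p[0]-32:p[0]+33]=W[p[1]-40:p[1]+41,p[0]-32:p[0]+33]
    o=cen(M,p);print(o,p)
cv2.imwrite('pics/w1z.png',np.hstack([cv2.resize(cv2.imread('pics/%s.png'%t)[y:y+100,220:330],(396,360),interpolation=cv2.INTER_CUBIC) for t,y in(('w1',155),('w2',70))]))
```

```text
[ 0.55710434 -0.2126543   0.20682833] [-1.79842362e+02 -3.39240279e-02  7.93596126e+01]
foot net [ 558.61601955 -214.65918326  152.52832527] expected px at tcp axis [253.34670479 209.875509  ] with +1.4y [252.92504963 207.8065499 ]
blue 250 237 279 258.0
blue 270 234 282 258.0
blue 290 232 285 258.5
blue 310 228 288 258.0
blue 330 227 291 259.0
axis [[253.3, 209.9], [253.0, 228.0], [252.6, 252.9], [252.0, 289.2], [251.3, 335.0]]
w1 ((589.9063110351562, 197.49209594726562), (138.77566528320312, 277.8143615722656), 84.6365737915039)
(array([286.66433811, 221.2113168 ]), [259, 194, 60, 56, 2863]) [286 222]
w2 ((589.9166259765625, 195.76504516601562), (138.4547882080078, 277.3763732910156), 84.81282043457031)
(array([280.04459064, 129.2002924 ]), [250, 104, 62, 65, 2736]) [279 137]
```

View pics/w1z.png

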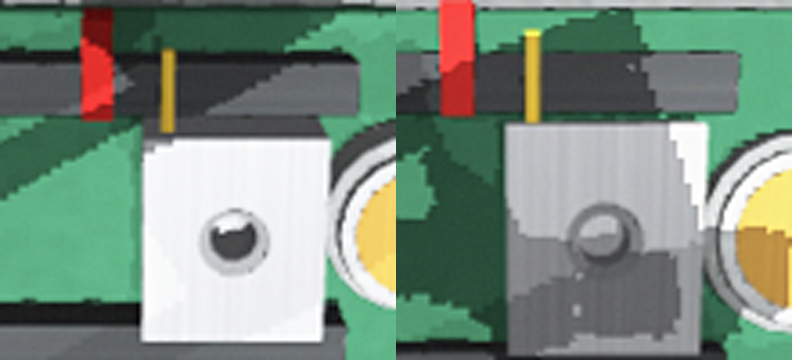

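In the w1z crops the socket ring is centred at (234,241) on the left and (604,235) on the right, which is w1 pixel (285.0,221.9) and w2 pixel (277.8,135.3).

Run:
```python
from blob import *
a,_=pickle.load(open('w1.pkl','rb'));b,_=pickle.load(open('w2.pkl','rb'))
p,q=(284.7,221.7),(277.5,135.1)
print(tri((a,p),(b,q)),atz(a,p,.052)*1000,atz(b,q,.052)*1000)
u=np.array([np.cos(np.radians(-5.3)),np.sin(np.radians(-5.3))]);n=np.array([-u[1],u[0]])
po=np.array([565.4,246.5]);pc=np.array([589.9,196.6])
print('from pointer+plate', u*(po@u+22)+n*(pc@n)); print('pull',(po-np.array([542.7,254.2]))@u)
s=arm.read_state();print(s['tcp_pos'],s['tool_rot'],s['t'])
```

```text
(array([0.58252859, 0.1984239 , 0.05648607]), [0.1, 0.1]) [582.70342135 196.66584582  52.        ] [582.79739959 197.89659256  52.        ]
from pointer+plate [582.92539914 197.24701416]
pull 23.31420417212847
[ 0.55710434 -0.2126543   0.20682833] [-1.79842362e+02 -3.39240279e-02  7.93596126e+01] 10.15
```

Request:
play_rows(series=[{"offset":[0.02,0.1,0],"delta_rot":[0,0,0],"gripper":0},{"offset":[0.05,0.22,0],"delta_rot":[0,0,0.06],"gripper":0},{"offset":[0.051,0.34,0],"delta_rot":[0,0,0.118],"gripper":0},{"offset":[0.051,0.46,0],"delta_rot":[0,0,0.118],"gripper":0},{"offset":[0.051,0.58,0],"delta_rot":[0,0,0.118],"gripper":0},{"offset":[0.051,0.69,0],"delta_rot":[0,0,0.118],"gripper":0},{"offset":[0.051,0.77,-0.02],"delta_rot":[0,0,0.118],"gripper":0},{"offset":[0.051,0.817,-0.08],"delta_rot":[0,0,0.118],"gripper":0},{"offset":[0.051,0.817,-0.14],"delta_rot":[0,0,0.118],"gripper":0},{"offset":[0.051,0.817,-0.15],"delta_rot":[0,0,0.118],"gripper":0}])

```text
t: 11.4
tcp_pos: [0.5814, 0.1954, 0.1303]
tool_rot: [-179.7, 0.1, 84.7]
force: [-0.4, -0.3, -1.9]
grip_width: 0.0186
finger_force: 58.7
```

```bash
python3 look.py h1 key socket
python3 - <<'E'
from blob import *
c,d=pickle.load(open('h1.pkl','rb'));s=arm.read_state();print(s['tcp_pos'],s['force'])
fz=s['tcp_pos'][2]-.0535
print('foot',atz(c,d['key'],fz)*1000,'sock exp px',proj(c,[.5828,.1973,.052]))
A=cv2.imread('pics/h1.png');S=cv2.cvtColor(arm.grab_frame('side'),cv2.COLOR_RGB2BGR)
cv2.imwrite('pics/h1v.png',np.hstack([cv2.resize(A[130:330,160:360],(400,400),interpolation=cv2.INTER_CUBIC),cv2.resize(S[80:200,140:260],(400,400),interpolation=cv2.INTER_CUBIC)]))
E
```

```text
11.45 [0.5822 0.1953 0.1312] [-1.798e+02  1.000e-01  8.470e+01]
key []
socket [([260.0, 199.0], 0.98)]
[0.58375751 0.19534151 0.13377573] [-0.12481983  0.13482201 -1.24386769]Traceback (most recent call last):
  File "<stdin>", line 4, in <module>
  File "h.py", line 21, in atz
    p,v=ray(c,px); return p+v*(z-p[2])/v[2]
        ~~~^^^^^^
  File "h.py", line 11, in ray
    d=(np.array([(px[0]-K[0,2])/K[0,0],(px[1]-K[1,2])/K[1,1]]))
                  ~~^^^
TypeError: 'NoneType' object is not subscriptable
```

Run:
```python
from blob import *
c,d=pickle.load(open('h1.pkl','rb'));s=arm.read_state();print(s['tcp_pos'],s['t'],np.abs(s['joint_vel']).max())
print('sock exp px',proj(c,[.5828,.1973,.052]),'foot exp',[proj(c,[.5828,y,.077]) for y in(.1953,.1967)])
A=cv2.imread('pics/h1.png');S=cv2.cvtColor(arm.grab_frame('side'),cv2.COLOR_RGB2BGR)
cv2.imwrite('pics/h1v.png',np.hstack([cv2.resize(A[130:330,160:360],(400,400),interpolation=cv2.INTER_CUBIC),cv2.resize(S[80:200,140:260],(400,400),interpolation=cv2.INTER_CUBIC)]))
```

```text
[0.58375751 0.19534151 0.13377573] 11.55 1.0837071802899796
sock exp px [259.97962455 198.23746136] foot exp [array([260.30233021, 213.45454054]), array([260.09353222, 211.30732778])]
```

View pics/h1v.png

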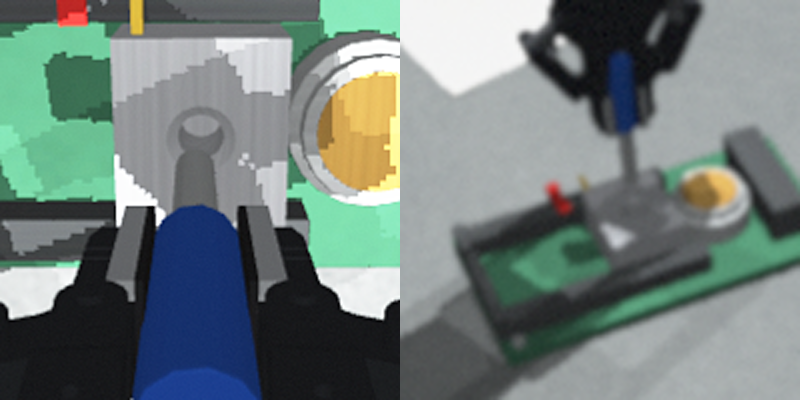

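The wrist view shows the socket at pixel (260.5,197.5) and the foot at about (258,209); centred over the socket it would be at (260,210). So I'll shift x by +1.5 mm and lower in steps.

Request:
play_rows(series=[{"offset":[0.003,0,-0.02],"delta_rot":[0,0,0],"gripper":0},{"offset":[0.003,0,-0.035],"delta_rot":[0,0,0],"gripper":0},{"offset":[0.003,0,-0.047],"delta_rot":[0,0,0],"gripper":0},{"offset":[0.003,0,-0.055],"delta_rot":[0,0,0],"gripper":0},{"offset":[0.003,0,-0.063],"delta_rot":[0,0,0],"gripper":0},{"offset":[0.003,0,-0.07],"delta_rot":[0,0,0],"gripper":0},{"offset":[0.003,0,-0.07],"delta_rot":[0,0,0],"gripper":0}])

```text
t: 12.48
tcp_pos: [0.5846, 0.1955, 0.0981]
tool_rot: [-180.0, 0.0, 84.7]
force: [0.1, -0.3, -1.5]
grip_width: 0.0184
finger_force: 58.7
```

Request:
play_rows(series=[{"offset":[0,0,-0.01],"delta_rot":[0,0,0],"gripper":0},{"offset":[0,0,-0.02],"delta_rot":[0,0,0],"gripper":0},{"offset":[0,0,-0.03],"delta_rot":[0,0,0],"gripper":0},{"offset":[0,0,-0.036],"delta_rot":[0,0,0],"gripper":0},{"offset":[0,0,-0.04],"delta_rot":[0,0,0],"gripper":0},{"offset":[0,0,-0.04],"delta_rot":[0,0,0],"gripper":0}])

```text
t: 13.22
tcp_pos: [0.5847, 0.1956, 0.0782]
tool_rot: [-180.0, 0.0, 84.7]
force: [-0.2, -0.4, -1.2]
grip_width: 0.0185
finger_force: 58.7
```

Request:
play_rows(series=[{"offset":[-0.008,0.001,0],"delta_rot":[0,0,0],"gripper":0},{"offset":[-0.016,0.0015,0],"delta_rot":[0,0,0],"gripper":0},{"offset":[-0.024,0.002,0],"delta_rot":[0,0,0],"gripper":0},{"offset":[-0.032,0.003,0],"delta_rot":[0,0,0],"gripper":0},{"offset":[-0.04,0.004,0],"delta_rot":[0,0,0],"gripper":0},{"offset":[-0.046,0.004,0],"delta_rot":[0,0,0],"gripper":0},{"offset":[-0.046,0.004,0],"delta_rot":[0,0,0],"gripper":0},{"offset":[-0.046,0.004,0],"delta_rot":[0,0,0],"gripper":0}])

```text
t: 14.22
tcp_pos: [0.5643, 0.1975, 0.0788]
tool_rot: [179.6, -0.1, 84.7]
force: [6.7, -1.0, -4.9]
grip_width: 0.0187
finger_force: 58.7
```

```bash
cat > pm.py <<'E'
from blob import *
import sys
t=sys.argv[1]
c,im=snap('wrist',t+'.png');im=im[...,::-1].copy();h=cv2.cvtColor(im,cv2.COLOR_BGR2HSV).astype(int);H,S,v=h[...,0],h[...,1],h[...,2]
s=arm.read_state();print(s['t'],s['tcp_pos'],s['force'],s['grip_width'])
u=np.array([np.cos(np.radians(-5.3)),np.sin(np.radians(-5.3))])
rm=((H<8)|(H>172))&(S>120)&(v>40);p=proj(c,[.5427,.2542,.034]);red=cen(rm,p)
ym=(H>18)&(H<34)&(S>120);yel=cen(ym,proj(c,[.5427,.2465,.04]))
print('red',red,'yel',yel)
P=lambda m,z:np.array([atz(c,q,z)[:2] for q in np.argwhere(m)[:,::-1]])*1000@u
def comp(m,o):
    n,l,st,ce=cv2.connectedComponentsWithStats(m.astype('uint8'));i=np.argmin(np.hypot(*(ce-o[0]).T));return l==i
print('red u-range',np.percentile(P(comp(rm,red),.034),[1,50,99]),'yel u-range',np.percentile(P(comp(ym,yel),.040),[1,50,99]))
T=arm.spot_in('wrist','mark');print(T,arm.tip_of('wrist','pointer'))
E
python3 pm.py p1
python3 - <<'E'
from h import *
A=cv2.imread('pics/p1.png');S=cv2.cvtColor(arm.grab_frame('side'),cv2.COLOR_RGB2BGR)
cv2.imwrite('pics/p1v.png',np.hstack([cv2.resize(A[90:290,160:360],(400,400),interpolation=cv2.INTER_CUBIC),cv2.resize(S[80:200,140:260],(400,400),interpolation=cv2.INTER_CUBIC)]))
E
```

```text
14.275 [0.56431419 0.19754864 0.07881086] [ 5.71328413 -0.23301419 -5.44411556] 0.01883083080308832
red (array([207.16333623, 123.56993918]), [197, 93, 23, 64, 1151]) yel (array([220.29508197, 136.33021077]), [216, 111, 10, 52, 427])
red u-range [511.69377129 516.56798753 522.9395549 ] yel u-range [522.03725465 524.18859971 526.36100926]
[{'xy': [206.9, 121.6], 'conf': 0.68}] [{'xy': [219.9, 112.4], 'conf': 0.74}]
```

View pics/p1v.png

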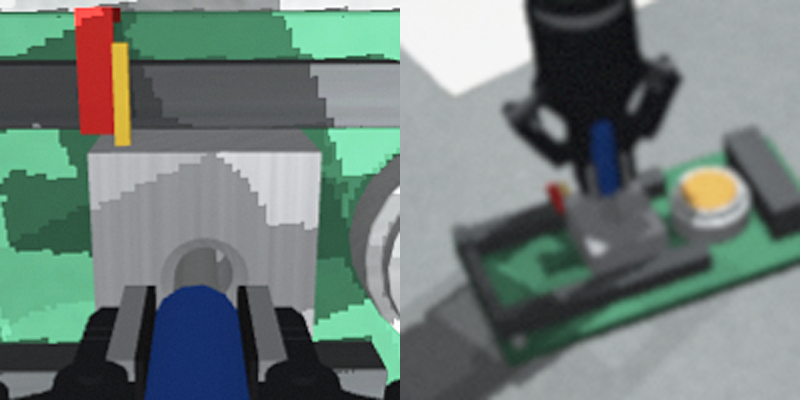

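The pointer is 7.3 mm short of the mark: pointer at wrist px (220,136), mark at (207,124). I'll pull the rest.

Request:
play_rows(series=[{"offset":[-0.004,0.0004,0],"delta_rot":[0,0,0],"gripper":0},{"offset":[-0.008,0.0008,0],"delta_rot":[0,0,0],"gripper":0},{"offset":[-0.012,0.0012,0],"delta_rot":[0,0,0],"gripper":0},{"offset":[-0.015,0.0014,0],"delta_rot":[0,0,0],"gripper":0},{"offset":[-0.015,0.0014,0],"delta_rot":[0,0,0],"gripper":0},{"offset":[-0.015,0.0014,0],"delta_rot":[0,0,0],"gripper":0},{"offset":[-0.015,0.0014,0],"delta_rot":[0,0,0],"gripper":0}])

```text
t: 15.3
tcp_pos: [0.5573, 0.1982, 0.0788]
tool_rot: [179.6, -0.1, 84.7]
force: [7.4, -1.5, -6.1]
grip_width: 0.0182
finger_force: 58.7
```

```bash
python3 pm.py p2
python3 - <<'E'
from h import *
A=cv2.imread('pics/p2.png');S=cv2.cvtColor(arm.grab_frame('side'),cv2.COLOR_RGB2BGR)
cv2.imwrite('pics/p2v.png',np.hstack([cv2.resize(A[90:290,160:360],(400,400),interpolation=cv2.INTER_CUBIC),cv2.resize(S[80:200,140:260],(400,400),interpolation=cv2.INTER_CUBIC)]))
E
```

```text
15.35 [0.55734246 0.19820298 0.0788404 ] [ 7.71765785 -1.65717244 -6.34694711] 0.018581788194100595
red (array([220.67286245, 119.99876084]), [210, 94, 22, 63, 807]) yel (array([220.25685786, 137.06483791]), [216, 112, 10, 51, 401])
red u-range [511.68802862 517.5602287  522.41216214] yel u-range [515.12207098 517.18834051 519.33362947]
[{'xy': [223.5, 115.6], 'conf': 0.91}] [{'xy': [220.3, 113.1], 'conf': 0.8}]
```

View pics/p2v.png

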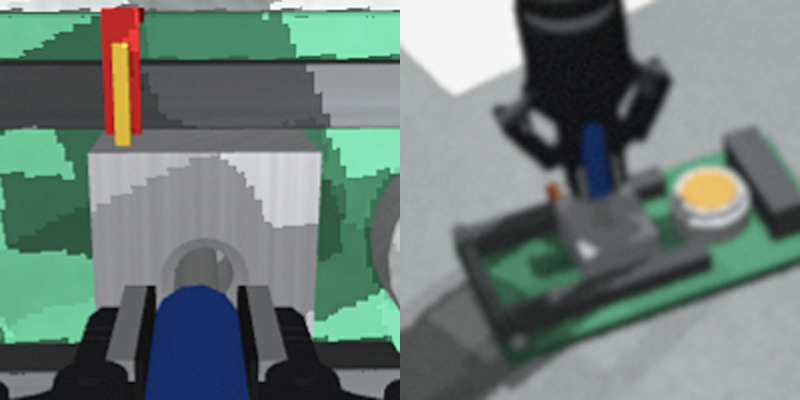

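p2v shows the yellow pointer centred over the red mark (517.2 vs 517.1 mm along the clamp). The key is seated and gripped, and the die is in place.

```bash
python3 -c "
from cell import arm
print(arm.close_job())"
```

```text
the job is handed in; nothing more can be done
None
```

The job is handed in: the key is about 27 mm down in the 30 mm deep socket and still gripped, and it holds the jaw open with the pointer within about 0.2 mm of the red mark's centre, at about 15 s of the 51 s allowed.

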